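# Zero the red levelling screw of the gel-casting platform

### The job

On the three-legged gel-casting platform, turn the red levelling screw clockwise until it bottoms, then back it off by an eighth of a turn (45 degrees) and let go. Leave the yellow and the blue screw as they are.

Things in the scene. Friction and masses are not known exactly. Their poses are not given: they have to be found in the camera images.
- red_screw (a joint): Red levelling screw, at any one of the three corners of a fixed grey platform (yellow and blue at the others). Value: rad backed off, counter-clockwise from above; 0 = bottomed on a hard stop, the white line on its bar then pointing at its dial's thick black mark (thin marks every 45 degrees). Starts at 1.2 to 1.5, most 1.7; friction 0.05 N m, stays where left, does not rise or sink.
- red_screw_grip (a point): Grip point on the red screw's vertical axis, 77 mm above the table, in its upright bar head: 42 mm long, 14 wide, z 49 to 89 mm, on a 43 mm round flange, over a white dial (68 mm across, top z 43). Turns with it: x along the bar to its white-lined end, y across (pinch here), z up. Around it: plate top z 37 mm, clear tray to 50 mm; nothing taller within 80 mm.
- yellow_screw_end (a point): Top of the white-lined end of the yellow screw's bar, 21 mm from its axis, 89 mm above the table; x points away from the axis along the bar. Same size and shape as the red screw, 156 mm from it. Not to be turned.
- blue_screw_end (a point): Top of the white-lined end of the blue screw's bar, 21 mm from its axis, 89 mm above the table; x points away from the axis along the bar. Same size and shape as the red screw, 156 mm from it. Not to be turned.

How it is judged:
On the way:
1. the red screw is turned in until it bottoms (within 5 degrees of its stop) (value of joint red_screw below 0.09 rad), for 0.2 s.
At the end, for the whole second after the job is handed in: After bottoming, the red screw rests backed off by 45 degrees, give or take 15 (joint between 0.524 and 1.047 rad) (value of joint red_screw between 0.524 and 1.047 rad and velocity of joint red_screw between -0.05 and 0.05 rad/s); the robot touches nothing.
It fails at once if the yellow screw is turned (by more than about 16 degrees) (distance of yellow_screw_end from where it was at the start of the episode above 0.006 m).
It fails at once if the blue screw is turned (by more than about 16 degrees) (distance of blue_screw_end from where it was at the start of the episode above 0.006 m).
It also fails if it takes over 35 s, if anything falls off the work surface, if the arm or the gripper's body presses on something with over 40 N, if the wrist force passes 120 N, or if a joint passes its speed limit or range.

### The arm

A 7-joint arm with a two-finger parallel gripper is mounted at the origin on the work surface. World frame = base frame: x ahead of the robot, y to its left, z up, the work surface at z = 0. Lengths are in m, angles in rad, forces in N, time in s.
With the tool pointing down it reaches from about 0.425 to 0.925 m from the base axis. Payload 6.8 kg.
Tool frame: the origin (TCP) lies at the very end of the fingers, on their centre line; the grasp point (between the pads) lies 19 mm behind it (r.tcp_to_grasp is the distance from the TCP to the grasp point, in m); z points along the fingers, y is the line along which they close (so a half turn about z gives the same grasp; the last joint's range is limited). The gripper opens to 85 mm and grips with 20 to 120 N. Pads are 22 mm wide; open, the fingers measure 114 mm over their backs; the gripper's body (76 mm by 85 mm) begins 54 mm behind the grasp point. The pads swing forward as they close: fully open they stand 13 mm farther back than shut.
Start: joints at [1.114, 0.477, 0.022, 1.555, -0.011, 1.109, -0.083], TCP at [0.231, -0.634, 0.231] pointing down, gripper open.
Joint ranges: [-2.96, 2.96], [-0.34, 2.1], [-1.41, 1.46], [0.24, 2.44], [-1.37, 4.51], [0.17, 1.92], [-2.96, 2.96]. Speed limits (rad/s): [2.39, 2.39, 3.14, 3.14, 3.14, 3.14, 3.14].

### API

Orientations are given as a rotation vector (axis times angle).
In Python, from bench import r gives the robot as it stands.
- The arm moves only by the tool step_arm, never from a script. Its argument "moves" is a list of rows, each a list of 7 numbers: the shift along the tool's x, y, z in mm, then the turn, a rotation vector about the tool's x, y, z in rad, then the finger opening in mm, from 0 to 85.4. A call has 1 to 8 rows; each row is the pose to reach, as a shift and turn from the pose commanded when the call began, along the tool's axes at that moment; what a row does not reach only later rows make up. A row lasts 1/10 s, in which the tool goes at most 50 mm and 8.59 degrees, less where a joint would pass 70% of its speed; a pose out of reach is approached as far as the arm can. A call with a gripper value outside its range is refused whole. The fingers move at their own pace and stop on an object; "grip_force" is the grip in N (left out, the last holds). Time passes only in rows, so rows that repeat a pose let the fingers close. It gives the time, the measured TCP pose, the force, the opening and the grip force at its end, in the units of the state.
- r.get_obs(): the state, without advancing time (a new reading comes with each control period).
- r.grab_frame(name): name is "side" or "top" or "wrist"; returns a dict with "image" (400x640x3 uint8, red, green, blue), "depth" (400x640 float32, m along the optical axis (not along the pixel's ray), 0 where there is no reading), "mtx" (3x3 intrinsics, pixels), "rvec" (rotation vector, rad) and "tvec" (3), from world to camera coordinates, as OpenCV has them. Camera axes: x right, y down, z forward; pixel columns grow to the right and rows downward; lengths in m; the calibration is good to about 2 mm. A picture is of the moment at which its call begins.
- r.hand_in(): hands the job in; it is judged then, once.
The state is a dict: "clock": time; "joints": joint angles; "qvel": joint speeds; "tau": joint torques, N m; "tcp_pos": TCP position; "orientation": TCP orientation; "contact_force": force on the tool from outside, world axes, zero at the start; "moment": the same for the moment, N m; "grip_width": finger opening in m; "gripper_force": force on a finger pad.
Only numpy, scipy, OpenCV 4.12 (cv2) and the standard library are available. Lean on these libraries where they do the work, as an engineer would, in place of code of your own. Each camera call takes 0.05 s, during which the arm holds its last target. There are 200 camera calls.

## Working session

There is one attempt and no reset: what is moved stays moved. The work goes in short steps, Python scripts to look and compute and a tool call to move; the robot and the scene stay as the last step left them, time stands still between calls to the robot, and variables do not carry over. Pictures are saved under pics/ and viewed, at most 10 in all, crops included, and the job is handed in when it is done.

Besides the shell and the picture viewer there is one more tool, called after "Request:" as name([rows], argument=value, ...), one row to a line, values as JSON. step_arm: Moves the arm, as the interface text tells. Its arguments: {"type":"object","properties":{"moves":{"type":"array","items":{"type":"array","items":{"type":"number"}}},"grip_force":{"type":"number"}},"required":["moves"]}

```bash
mkdir -p pics; cat > h.py <<'E'
import numpy as np, cv2
from bench import r
def ray(f,uv,z):
    R=cv2.Rodrigues(np.array(f["rvec"],float))[0]; t=np.array(f["tvec"],float).ravel()
    p=cv2.undistortPoints(np.array(uv,float).reshape(-1,1,2),np.array(f["mtx"],float),None).reshape(-1,2)
    d=np.c_[p,np.ones(len(p))]@R; c=-R.T@t
    return c+d*((z-c[2])/d[:,2])[:,None]
def save(n,im): cv2.imwrite("pics/"+n+".png",cv2.cvtColor(im,cv2.COLOR_RGB2BGR))
def redmask(im):
    h=cv2.cvtColor(im,cv2.COLOR_RGB2HSV)
    return (cv2.inRange(h,(0,130,60),(8,255,255))|cv2.inRange(h,(172,130,60),(180,255,255)))
E
python3 - <<'E'
from h import *
f=r.grab_frame("top"); save("top",f["image"])
m=redmask(f["image"]); n,l,s,c=cv2.connectedComponentsWithStats(m)
for i in range(1,n):
    if s[i,4]>30: print(s[i],c[i],ray(f,[c[i]],.08))
o=r.get_obs(); print(o["tcp_pos"],o["orientation"],o["clock"],o["joints"])
E
```

```text
[618  13   9  41  53] [619.90566038  34.22641509] [[ 0.87071992 -0.45185846  0.08      ]]
[627  17  10  31  41] [629.07317073  34.41463415] [[ 0.87034647 -0.46736963  0.08      ]]
[  0  55   6  26 116] [ 2.02586207 67.07758621] [[0.817924   0.56131079 0.08      ]]
[318 173  27  17 246] [332.62195122 180.56097561] [[0.62822407 0.03220711 0.08      ]]
[318 186  23  12 158] [328.03797468 191.98101266] [[0.61006436 0.03973415 0.08      ]]
[ 0.23048646 -0.63383252  0.23035916] [-3.09226445e+00 -5.44878563e-01  6.77168730e-04] 0.05 [ 1.1138925   0.47777779  0.0223549   1.55640833 -0.01150393  1.10927848
 -0.08307758]
```

View pics/top.png

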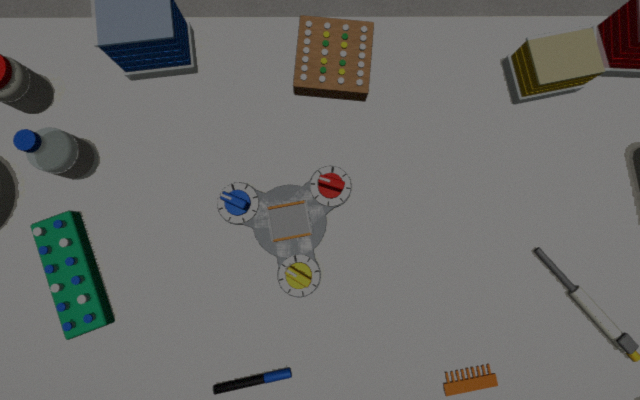

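The picture shows the platform at about (290,220), with red at (330,185), blue at (238,202) and yellow at (299,275). I'll zoom in on the red dial.

```bash
python3 - <<'E'
from h import *
f=r.grab_frame("top"); im=f["image"]
save("crop",cv2.resize(im[160:210,300:360],None,fx=10,fy=10,interpolation=cv2.INTER_CUBIC))
h=cv2.cvtColor(im,cv2.COLOR_RGB2HSV)
sub=redmask(im); sub[:160]=0;sub[210:]=0;sub[:,:300]=0;sub[:,360:]=0
# dial outline: bright unsaturated + red, hull ellipse
m=((im.min(2)>165)*255).astype(np.uint8)
print(im[160:210,330].min(1)[:], im[150,330])
E
```

```text
[120 120 123 119 118 101 109 119 117 116 114 116  91  36  21  24  27  16
  13  34  55  52  33  29  20  10   5   5   7  17  28  20  22  30  28  31
  33  31  67 114 117 117 120 121 120 116  76  85  89  81] [120 120 119]
```

View pics/crop.png

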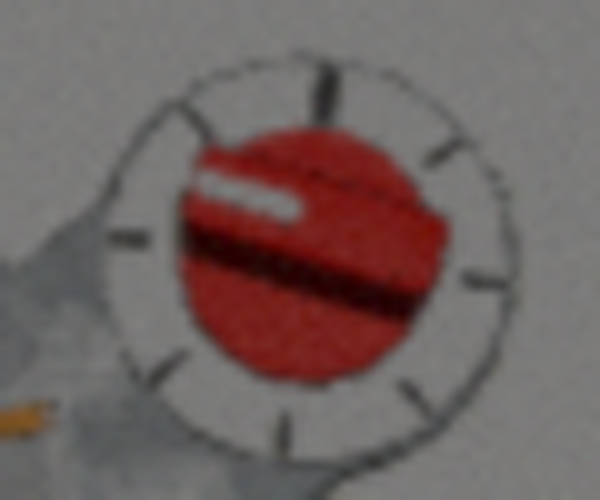

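Dial centre is at crop (310,260), the thick mark at (327,95), and the white line runs from (300,212) to its outer end at (200,182). Opposite marks are (130,238)–(485,282) and (327,95)–(283,435).

```bash
python3 - <<'E'
from h import *
f=r.grab_frame("top")
P=lambda u,v,z: ray(f,[[300+u/10-.45,160+v/10-.45]],z)[0]
c=P(310,260,.043); k=P(327,95,.043); a=P(300,212,.089); b=P(200,182,.089)
e=[P(100,235,.043),P(518,280,.043),P(310,55,.043),P(300,465,.043)]
ang=lambda d: np.degrees(np.arctan2(d[1],d[0]))
print(c,"diam",np.linalg.norm(e[0]-e[1]),np.linalg.norm(e[2]-e[3]),(e[0]+e[1])/2,(e[2]+e[3])/2)
print("mark",ang(k-c),"bar",ang(b-a),"end from c",ang(b-c),np.linalg.norm((b-c)[:2]), ang(P(130,238,.043)-P(485,282,.043)),ang(P(327,95,.043)-P(283,435,.043)))
R=cv2.Rodrigues(np.array(r.get_obs()["orientation"]))[0];print(R)
E
```

```text
[0.6255817  0.03405779 0.043     ] diam 0.07008140836142754 0.06903753453810887 [0.62600267 0.03420601 0.043     ] [0.625778   0.03488417 0.043     ]
mark -6.691248077683238 bar 72.55131487449692 end from c 72.73389874028983 0.01984622934236149 82.2951423800082 -8.16084707770002
[[ 9.39775521e-01  3.41791751e-01 -6.07739881e-04]
 [ 3.41792263e-01 -9.39774678e-01  1.26602441e-03]
 [-1.38421853e-04 -1.39749954e-03 -9.99999014e-01]]
```

Request:
step_arm([
  [36,-30,0,0,0,-0.06,85],
  [72,-60,0,0,0,-0.12,85],
  [108,-90,0,0,0,-0.18,85],
  [144,-120,0,0,0,-0.24,85],
  [180,-150,0,0,0,-0.3,85],
  [216,-180,0,0,0,-0.36,85],
  [252,-210,0,0,0,-0.42,85],
  [288,-236,0,0,0,-0.46,85],
])

```text
clock: 0.95
tcp_pos: [0.4211, -0.312, 0.2313]
orientation: [-2.887, -1.24, 0.0]
contact_force: [0.1, -0.7, 0.2]
grip_width: 0.0854
gripper_force: 0.0
```

```bash
cat > go.py <<'E'
from h import *
import sys
from scipy.spatial.transform import Rotation as Ro
x,y,z,a=map(float,sys.argv[1:5])
o=r.get_obs(); R=Ro.from_rotvec(o["orientation"]).as_matrix()
ca,sa=np.cos(np.radians(a)),np.sin(np.radians(a))
T=np.array([[ca,sa,0],[sa,-ca,0],[0,0,-1.]])
print("shift mm",np.round(R.T@(np.array([x,y,z])-o["tcp_pos"])*1000,1),"rot",np.round(Ro.from_matrix(R.T@T).as_rotvec(),3))
print(o["clock"],o["tcp_pos"],"xang",np.degrees(np.arctan2(R[1,0],R[0,0])),np.round(o["joints"],2),o["contact_force"],o["moment"],o["grip_width"])
E
python3 go.py .626 .0343 .23 72.5
```

```text
shift mm [392.3 -89.9   1.2] rot [-0.     0.    -0.454]
0.95 [ 0.42108447 -0.31204801  0.23129113] xang 46.48266307299488 [ 0.71  0.24 -0.23  1.9   0.06  1.01 -0.3 ] [ 0.09428357 -0.67724728  0.1875815 ] [ 0.02078325 -0.03076739  0.00079684] 0.08541695413174577
```

Request:
step_arm([
  [47,-11,0,0,0,-0.06,85],
  [94,-22,0,0,0,-0.12,85],
  [141,-32,0,0,0,-0.18,85],
  [188,-43,0,0,0,-0.24,85],
  [235,-54,0,0,0,-0.3,85],
  [282,-65,0,0,0,-0.36,85],
  [329,-76,0,0,0,-0.42,85],
  [365,-84,0,0,0,-0.454,85],
])

```text
clock: 1.75
tcp_pos: [0.6127, 0.0113, 0.2312]
orientation: [-2.531, -1.859, -0.001]
contact_force: [-0.2, -0.8, 0.3]
grip_width: 0.085
gripper_force: 0.0
```

```bash
python3 go.py .626 .0343 .23 72.5; python3 - <<'E'
from h import *
f=r.grab_frame("wrist"); save("w1",f["image"]); 
R=cv2.Rodrigues(np.array(f["rvec"],float))[0]
print(cv2.projectPoints(np.array([[.626,.0343,.043],[.626,.0343,.089]]),np.array(f["rvec"]),np.array(f["tvec"]),np.array(f["mtx"]),None)[0])
E
```

```text
shift mm [25.9  5.8  1.2] rot [-0.    -0.001  0.002]
1.75 [0.61273506 0.01130978 0.23115663] xang 72.60360260076048 [ 0.22  0.41 -0.45  1.69  0.2   1.09 -0.59] [-0.17675531 -0.80302166  0.27064307] [-0.03592447 -0.03795619  0.01028899] 0.08499705576412742
[[[323.84170502 141.45447211]]

 [[324.67895657 150.73937194]]]
```

View pics/w1.png

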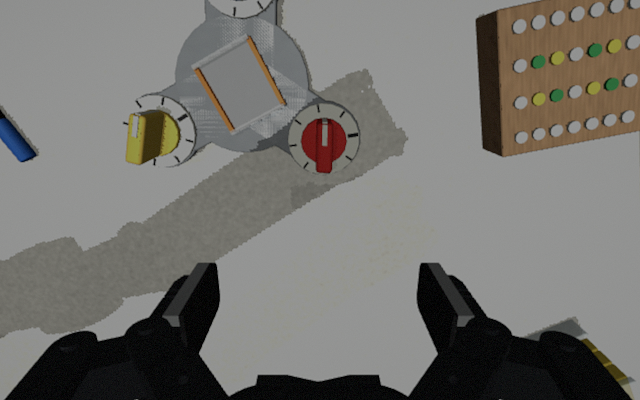

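The bar sits at (324,145), aligned with the tool's x axis, and matches the projection within about 1 mm. Descending.

Request:
step_arm([
  [20,4,30,0,0,0,85],
  [26,6,70,0,0,0,85],
  [26,6,105,0,0,0,85],
  [26,6,135,0,0,0,85],
  [26,6,155,0,0,0,85],
  [26,6,167,0,0,0,85],
  [26,6,172,0,0,0,85],
  [26,6,172,0,0,0,85],
])

```text
clock: 2.6
tcp_pos: [0.6256, 0.0307, 0.0593]
orientation: [-2.536, -1.854, 0.0]
contact_force: [0.7, 0.4, 0.0]
grip_width: 0.0852
gripper_force: 0.0
```

Request:
step_arm([
  [0,0,0,0,0,0,40],
  [0,0,0,0,0,0,20],
  [0,0,0,0,0,0,8],
  [0,0,0,0,0,0,8],
  [0,0,0,0,0,0,8],
  [0,0,0,0,0,0,8],
], grip_force=30)

```text
clock: 3.2
tcp_pos: [0.6245, 0.0311, 0.0598]
orientation: [-2.535, -1.854, 0.003]
contact_force: [-4.7, -1.1, 6.2]
grip_width: 0.0138
gripper_force: 31.5
```

```bash
python3 go.py .626 .0343 .06 -7.5
```

```text
shift mm [ 3.5  0.4 -0.3] rot [-1.000e-03  2.000e-03  1.394e+00]
3.2 [0.62452863 0.03111365 0.05975029] xang 72.37357217936199 [ 0.14  0.63 -0.39  1.78  0.32  0.79 -0.72] [-4.73695505 -1.10244419  6.24612214] [0.06224498 0.89342031 0.06560614] 0.013756639321658545
```

Request:
step_arm([
  [3,0,0,0,0,0,8],
  [3,0,0,0,0,0.14,8],
  [3,0,0,0,0,0.28,8],
  [3,0,0,0,0,0.42,8],
  [3,0,0,0,0,0.56,8],
  [3,0,0,0,0,0.7,8],
  [3,0,0,0,0,0.84,8],
  [3,0,0,0,0,0.84,8],
])

```text
clock: 4.0
tcp_pos: [0.6216, 0.0338, 0.0597]
orientation: [-3.072, -0.654, 0.015]
contact_force: [-16.4, -0.1, 18.3]
grip_width: 0.0134
gripper_force: 33.0
```

```bash
python3 go.py .626 .0343 .06 -7.5
```

```text
shift mm [ 4.2  1.4 -0.3] rot [0.   0.01 0.55]
4.0 [0.62158929 0.03383323 0.05971543] xang 24.037337052266174 [-0.02  0.6  -0.18  1.8   0.15  0.77 -1.43] [-16.40594965  -0.07205755  18.2857953 ] [-0.0557643   3.39589403 -0.05254851] 0.013423108483277976
```

Side load of about 16 N in -x. I'll ease the commanded pose towards -x and up slightly, then recheck.

Request:
step_arm([
  [-2,-1,-1,0,0,0,8],
  [-4,-2,-1,0,0,0,8],
  [-4,-2,-1,0,0,0,8],
])

```text
clock: 4.3
tcp_pos: [0.6213, 0.0338, 0.0598]
orientation: [-3.072, -0.659, 0.002]
contact_force: [-0.8, -0.4, -2.9]
grip_width: 0.0135
gripper_force: 30.2
```

```bash
python3 go.py .626 .0343 .06 -7.5; python3 - <<'E'
from h import *
f=r.grab_frame("wrist"); save("w2",f["image"])
E
```

```text
shift mm [ 4.5  1.5 -0.2] rot [-0.     0.001  0.554]
4.3 [0.62132242 0.03378967 0.05982355] xang 24.22621374846386 [-0.02  0.6  -0.19  1.8   0.15  0.75 -1.43] [-0.84146454 -0.44240886 -2.86790566] [-0.05973518  0.25618317  0.01581363] 0.013523932202355227
```

View pics/w2.png

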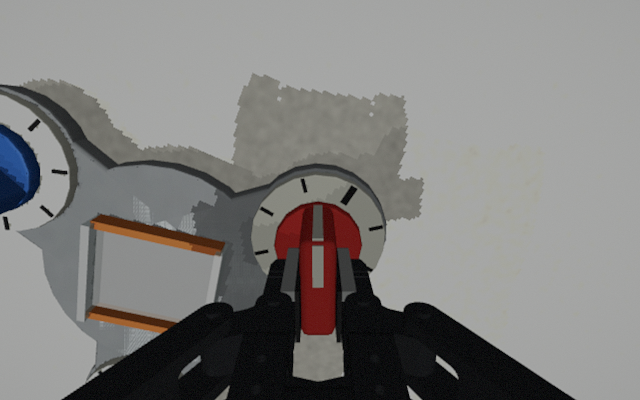

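The bar has turned with the gripper and the load is gone. Turning the rest, circling about the true axis.

Request:
step_arm([
  [0.2,-0.5,0,0,0,0.13,8],
  [0.4,-1,0,0,0,0.26,8],
  [0.6,-1.5,0,0,0,0.38,8],
  [0.8,-2,0,0,0,0.48,8],
  [0.9,-2.1,0,0,0,0.54,8],
  [0.9,-2.1,0,0,0,0.57,8],
  [0.9,-2.1,0,0,0,0.57,8],
])

```text
clock: 5.05
tcp_pos: [0.6209, 0.0366, 0.0598]
orientation: [3.133, -0.228, -0.003]
contact_force: [-4.4, 0.2, -1.9]
grip_width: 0.0129
gripper_force: 31.3
```

```bash
python3 go.py .6215 .036 .06 -7.5; python3 - <<'E'
from h import *
f=r.grab_frame("wrist"); save("w3",f["image"])
E
```

```text
shift mm [ 0.7  0.5 -0.2] rot [ 0.001  0.002 -0.014]
5.05 [0.6209243  0.03658617 0.0598469 ] xang -8.325557195613692 [-0.13  0.59 -0.04  1.81  0.03  0.74 -1.9 ] [-4.36418833  0.16864089 -1.9404974 ] [0.08840481 0.95988398 0.39636959] 0.012943642742047842
```

View pics/w3.png

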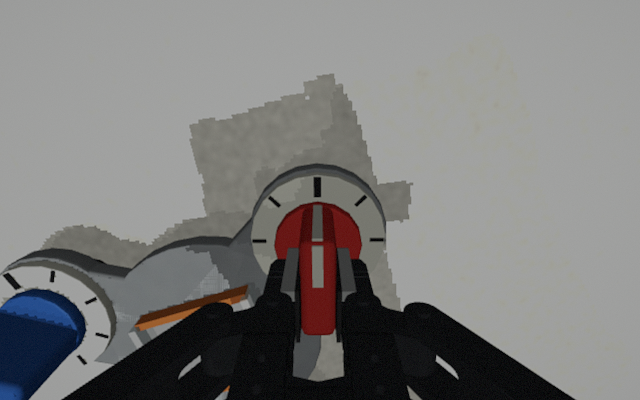

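The white line at (318,220) points straight at the thick mark at (318,187). Mz of 0.40 N m, well above the 0.05 friction, confirms the stop. I'll hold 0.3 s, then back off 45°.

Request:
step_arm([
  [0,0,0,0,0,0.01,8],
  [0,0,0,0,0,0.01,8],
  [0,0,0,0,0,0.01,8],
  [0.1,0.6,0,0,0,-0.12,8],
  [0.3,1.2,0,0,0,-0.25,8],
  [0.5,1.8,0,0,0,-0.38,8],
  [0.8,2.4,0,0,0,-0.5,8],
  [1.1,2.9,0,0,0,-0.62,8],
])

```text
clock: 5.9
tcp_pos: [0.6215, 0.0335, 0.0598]
orientation: [-3.051, -0.743, 0.003]
contact_force: [-5.7, 2.4, -3.9]
grip_width: 0.0131
gripper_force: 30.3
```

Request:
step_arm([
  [0.4,0.5,0,0,0,-0.1,8],
  [0.4,0.5,0,0,0,-0.18,8],
  [0.4,0.5,0,0,0,-0.18,8],
  [0.4,0.5,0,0,0,-0.18,8],
])

```text
clock: 6.3
tcp_pos: [0.622, 0.0328, 0.0598]
orientation: [-2.975, -1.007, 0.003]
contact_force: [-5.9, 0.1, -1.3]
grip_width: 0.0134
gripper_force: 30.5
```

```bash
python3 go.py .6221 .033 .06 37
```

```text
shift mm [ 0.2 -0.1 -0.2] rot [-0.002  0.002  0.007]
6.3 [0.62202628 0.03276638 0.05980514] xang 37.40563598973522 [ 0.03  0.61 -0.24  1.8   0.2   0.77 -1.24] [-5.94989561  0.10846925 -1.32910688] [0.15715728 1.16765095 0.12422707] 0.013429959798729678
```

Request:
step_arm([
  [0,0,0,0,0,0,18],
  [0,0,0,0,0,0,40],
  [0,0,0,0,0,0,60],
  [0,0,0,0,0,0,60],
  [0,0,-20,0,0,0,60],
  [0,0,-60,0,0,0,60],
  [0,0,-100,0,0,0,60],
  [-20,0,-130,0,0,0,60],
])

```text
clock: 7.1
tcp_pos: [0.6096, 0.023, 0.1933]
orientation: [-2.974, -1.011, -0.008]
contact_force: [-0.1, -0.4, 0.5]
grip_width: 0.06
gripper_force: 0.0
```

```bash
python3 - <<'E'
from h import *
f=r.grab_frame("wrist"); save("w4",f["image"]); o=r.get_obs(); print(o["clock"],o["tcp_pos"],o["contact_force"],o["qvel"])
E
```

```text
7.15 [0.60882096 0.01920368 0.19771422] [-0.28875346 -1.79794553  2.18687654] [-0.00556815  0.0458793   0.02786059 -0.01255803  0.04162306 -0.09299351
 -0.04912374]
```

View pics/w4.png

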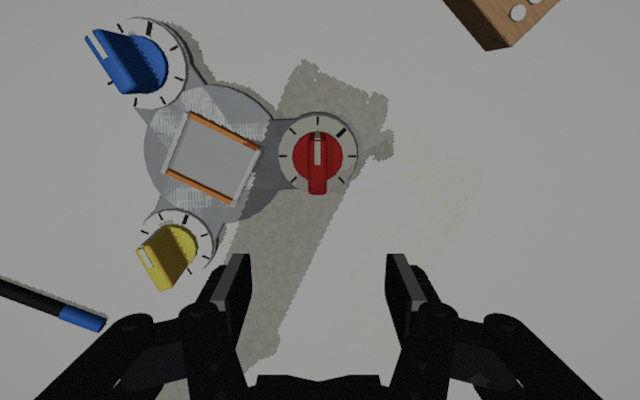

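The white line at (317,150) points at the thin mark at (318,121), one 45° step counter-clockwise of the thick mark at (341,132). The gripper is clear.

```bash
python3 -c "
from bench import r
print(r.hand_in())"
```

```text
the job is handed in; nothing more can be done
None
```

I turned the red screw clockwise to its stop, backed it off about 45 degrees and let go. The yellow and blue screws were not touched, and the job is handed in; no score came back.

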